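# Turn the screw tray's lid to the green spot

### The job

Get the screws of the green compartment ready: with the fingertips, push the upright black tab on the lid of the round screw tray, either way round, until the lid's black pointer points at the green spot on the tray's rim, and leave it there. Only push the tab, do not pinch it between the fingers, and leave the meter, the screwdriver and the jar around it where they are.

Things in the scene. Friction and masses are not known exactly. Their poses are not given: they have to be found in the camera images.
- tray: round dark screw tray fixed to the bench, 200 mm across and 28 mm high; origin at the centre of its underside, on the bench, under the lid's axis; z up. Five spots of different colours lie 45 degrees apart round 180 degrees of its rim, in an order that changes; the other half of the rim (about the tray's -x direction) is bare
- lid (a joint): the light grey flat lid, 154 mm across, its top 33.5 mm above the bench, turning about the tray's vertical axis; rad, grows anticlockwise seen from above, 0 when the pointer lies along the tray's -x direction, so the pointer's direction is the tray's yaw + pi + this value. Stops at +-6.2. No clicks: friction holds it wherever it is left; about 2 N at the tab turns it
- pointer (a point): the point the pointer points at: on the lid's pointer line, 89 mm from the lid's axis, so over the middle of the rim, 31 mm above the bench; the black arrow itself ends 81 mm from the axis
- tab_top (a point): middle of the top edge of the upright black tab, 67.5 mm above the bench. The tab is a plate 24 mm long (radially, from 50 to 74 mm from the lid's axis), 10 mm thick and 34 mm high, standing on the lid in line with the pointer and centred 62 mm from the axis
- spot_green: flat round green spot, 18 mm across, on the tray's rim 89 mm from the tray's centre; origin at its centre, 28 mm above the bench
- spot_red: flat round red spot, 18 mm across, on the tray's rim 89 mm from the tray's centre; origin at its centre, 28 mm above the bench
- spot_yellow: flat round yellow spot, 18 mm across, on the tray's rim 89 mm from the tray's centre; origin at its centre, 28 mm above the bench
- spot_blue: flat round blue spot, 18 mm across, on the tray's rim 89 mm from the tray's centre; origin at its centre, 28 mm above the bench
- spot_white: flat round white spot, 18 mm across, on the tray's rim 89 mm from the tray's centre; origin at its centre, 28 mm above the bench
- meter: loose blue handheld multimeter lying flat, 150 x 78 mm and 49 mm high, about 0.35 kg; origin at the centre of its underside; long side along its x; to be left alone
- driver: loose screwdriver with a red handle lying along its x axis, 150 mm long, under 35 mm high; origin at the middle of its underside; to be left alone
- flux: loose closed jar with a black cap, 42 mm across, 52 mm high; origin at the centre of its underside; to be left alone
Things that resemble listed ones, but are neither listed nor needed, are in the scene too. Leave any brown, red or yellow look-alike of the tray alone.

How it is judged:
By the outcome, as a careful person would: the job done as asked, in the order asked, and still so for the second after the job is handed in, with the robot touching nothing.
It also fails if it takes over 48 s, if anything falls off the work surface, if the arm or the gripper's body presses on something with over 40 N, if the wrist force passes 120 N, or if a joint passes its speed limit or range.

### The arm

A 7-joint arm with a two-finger parallel gripper is mounted at the origin on the work surface. World frame = base frame: x ahead of the robot, y to its left, z up, the work surface at z = 0. Lengths are in mm, angles in degrees, forces in N, time in s.
With the tool pointing down it reaches from about 400 to 925 mm from the base axis. Payload 4.1 kg.
Tool frame: the origin (TCP) lies on the centre line of the jaws, within the pads' length; the fingertips stand 19 mm ahead of it and the grasp point (between the pads) is the TCP; z points along the fingers, y is the direction in which the jaws open and shut (so a half turn about z gives the same grasp; the last joint's range is limited). The gripper opens to 85 mm and grips with 20 to 120 N. Pads are 22 mm wide; open, the fingers measure 114 mm over their backs; the gripper's body (76 mm by 85 mm) begins 54 mm behind the grasp point. The pads swing forward as they close: fully open they stand 13 mm farther back than shut.
Start: joints at [70.13, 22.827, 2.584, 88.041, -1.071, 69.15, -2.905], TCP at [159.462, -630.172, 221.347] pointing down, gripper open.
Joint ranges: [-161.44, 161.44], [-28.35, 127.94], [-78.24, 83.42], [0, 140.83], [-78.03, 258.03], [13.02, 114.36], [-168.23, 168.23]. Speed limits (degrees/s): [147.25, 147.25, 180, 180, 180, 180, 180].

### API

Orientations are given as a 3x3 rotation matrix whose columns are the frame's x, y, z axes.
In Python, from rig import ctrl, cams, finish_job, models gives the robot as it stands. The module is installed in compiled form; this text tells all that it offers.
- The arm moves only by the shell command python3 -m pendant 'ROWS'. ROWS is JSON, one flat list of numbers, 7 for each row, row after row: the shift along the tool's x, y, z in m, then the turn, a rotation vector about the tool's x, y, z in rad, then the closure, from 0 (fully open) to 1 (shut). A call has 1 to 20 rows; each row is the pose to reach, as a shift and turn from the pose measured when the call began, along the tool's axes at that moment; what a row does not reach only later rows make up. A row lasts 1/10 s, in which the tool goes at most 50 mm and 8.59 degrees, less where a joint would pass 70% of its speed; a pose out of reach is approached as far as the arm can. A call with a gripper value outside its range is refused whole. The fingers move at their own pace and stop on an object; the grip force is fixed at half the most. Time passes only in rows, so rows that repeat a pose let the fingers close. It gives the time, the measured TCP pose, the force and the opening at its end, in the units of the state.
- ctrl.get_state(): the state, without advancing time (a new reading comes with each control period).
- cams.camera(name): name is "scene" or "top" or "wrist"; returns a dict with "frame" (480x640x3 uint8, red, green, blue), "camera_matrix" (3x3 intrinsics, pixels), "k1" (the pictures are not rectified: a ray, as slopes to the right and down, at radius r is drawn at 1 + k1 r^2 times it, then the intrinsics apply), "R" (3x3) and "t" (3): a world point X has camera coordinates R X + t; the wrist camera has in their place "T_tool_cam" (4x4, takes a point from camera to tool coordinates, whose origin is the TCP and whose axes are the flange's). Camera axes: x right, y down, z forward; pixel columns grow to the right and rows downward; lengths in mm; the calibration is good to about 2 mm. A picture is of the moment at which its call begins: read the wrist's pose just before it. There is no depth.
- finish_job(): hands the job in, once; it reports no verdict.
Trained networks look in the newest picture that a camera, given by its name, has taken for a name from the list of things; names that differ only in an ending like _2 or _b are one class to them, and where a whole thing is asked for, a point or a joint stands for the part that bears it (a point fixed in the world has none). Each returns a list of dicts, best first, with "p" (0 to 1); they miss things now and then, are a little off and sometimes report something else, mostly with a low value. They report only what shows in the picture. A call takes as long as a camera call. They do not tell look-alikes from the thing itself.
- models.cut_out(camera, label): "region" (480x640 bool, what is visible of it) and "bbox" ([left, top, right, bottom] in pixels, round what is visible of it).
The state is a dict: "clock": time; "joint_positions": joint angles; "qvel": joint speeds; "joint_efforts": joint torques, N m; "ee_pos": TCP position; "orientation": TCP orientation; "contact_force": force on the tool from outside, world axes, zero at the start; "moment": the same for the moment, N m; "grip_width": finger opening in mm.
Only numpy, scipy, OpenCV 4.12 (cv2) and the standard library are available. Lean on these libraries where they do the work, as an engineer would, in place of code of your own. Each camera call takes 0.05 s, during which the arm holds its last target. There are 200 camera calls.

## Working session

There is one attempt and no reset: what is moved stays moved. The work goes in short steps, Python scripts to look and compute and a shell command to move; the robot and the scene stay as the last step left them, time stands still between calls to the robot, and variables do not carry over. Pictures are saved under pics/ and viewed, about 8 in all and at most 12, crops included, and the job is handed in when it is done.

```bash
mkdir -p pics
cat > h.py <<'E'
import numpy as np, cv2
from rig import ctrl, cams, models
def ray(c,px):
    K=np.array(c["camera_matrix"]);k1=c["k1"]
    d=np.array([(px[0]-K[0,2])/K[0,0],(px[1]-K[1,2])/K[1,1]]);u=d.copy()
    for _ in range(30): u=d/(1+k1*(u@u))
    return np.array([u[0],u[1],1.])
def onplane(c,px,z):
    R=np.array(c["R"]);t=np.array(c["t"])
    o=-R.T@t;d=R.T@ray(c,px)
    return o+d*(z-o[2])/d[2]
def proj(c,X):
    K=np.array(c["camera_matrix"]);p=np.array(c["R"])@np.array(X,float)+np.array(c["t"])
    u=p[:2]/p[2];u=u*(1+c["k1"]*(u@u));return K[:2,:2]@u+K[:2,2]
def centroid(r):
    ys,xs=np.nonzero(r);return np.array([xs.mean(),ys.mean()])
E
python3 - <<'E'
from h import *
ims=[]
for n in("top","scene"):
    c=cams.camera(n);cv2.imwrite(f"pics/{n}0.png",c["frame"][:,:,::-1])
    for l,z in(("tray",28),("lid",33.5),("tab_top",67.5),("pointer",33),("spot_green",28),("spot_red",28),("spot_yellow",28),("spot_blue",28),("spot_white",28),("meter",49),("driver",20),("flux",52)):
        for d in models.cut_out(n,l)[:3]:
            ce=centroid(d["region"]);print(n,l,round(d["p"],2),np.round(d["bbox"]),ce.round(1),onplane(c,ce,z).round(0))
s=ctrl.get_state();print(s["clock"],s["ee_pos"],np.round(s["orientation"],3).tolist(),s["contact_force"],s["grip_width"])
E
```

```text
top tray 0.85 [381.  94. 471. 182.] [425.4 139.9] [ 697. -280.   28.]
top tray 0.69 [424. 326. 516. 420.] [469.6 371.3] [ 191. -362.   28.]
top tray 0.67 [249. 146. 344. 239.] [294.  193.2] [576.  12.  28.]
top lid 0.98 [264. 155. 331. 225.] [294.1 190. ] [582.  12.  34.]
top lid 0.86 [438. 336. 508. 409.] [471.3 371.6] [ 191. -364.   34.]
top lid 0.71 [394. 100. 464. 175.] [426.9 137.5] [ 701. -282.   34.]
top tab_top 0.9 [436. 339. 505. 407.] [471.6 371.8] [ 195. -355.   68.]
top tab_top 0.85 [147. 304. 221. 376.] [181.3 340.6] [262. 242.  68.]
top tab_top 0.66 [258. 156. 330. 227.] [294.  190.4] [575.  11.  68.]
top pointer 0.93 [438. 336. 507. 410.] [471.2 371.5] [ 191. -364.   33.]
top pointer 0.89 [256. 157. 328. 225.] [293.7 190.4] [582.  13.  33.]
top pointer 0.8 [392. 102. 461. 174.] [426.8 136.7] [ 703. -282.   33.]
top spot_green 0.57 [250. 192. 254. 196.] [253.  193.1] [576. 102.  28.]
top spot_yellow 0.61 [329. 186. 339. 194.] [334.8 188.8] [586. -77.  28.]
top spot_yellow 0.57 [289. 148. 294. 156.] [291.9 151.5] [670.  17.  28.]
top spot_blue 0.4 [262. 160. 267. 166.] [
[... 1351 characters left out ...]
 285.8] [ 707. -277.   33.]
scene spot_red 0.44 [268. 309. 278. 318.] [273.3 312.2] [649. -47.  28.]
scene spot_blue 0.42 [333. 332. 338. 342.] [333.8 335.4] [641.  78.  28.]
scene spot_white 0.57 [290. 330. 300. 337.] [295.7 333.7] [672.  17.  28.]
scene meter 0.77 [381. 316. 467. 398.] [423.5 357.1] [621. 242.  49.]
scene meter 0.21 [273. 284. 281. 294.] [278.8 286.2] [604. -64.  49.]
scene driver 0.98 [234. 249. 269. 299.] [253.3 265.9] [ 559. -159.   20.]
scene flux 0.62 [248. 344. 273. 380.] [261.3 361.9] [768.  12.  52.]
1.3 [ 159.48651715 -630.17021833  221.33017782] [[0.969, 0.245, 0.0], [0.245, -0.969, -0.0], [-0.0, 0.0, -1.0]] [ 0.7986629  -0.74398559 -0.59962207] 85.32490732147535
```

View pics/top0.png

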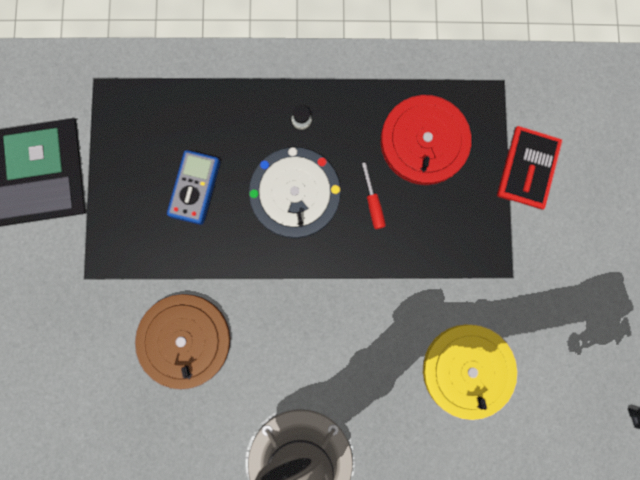

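View pics/scene0.png

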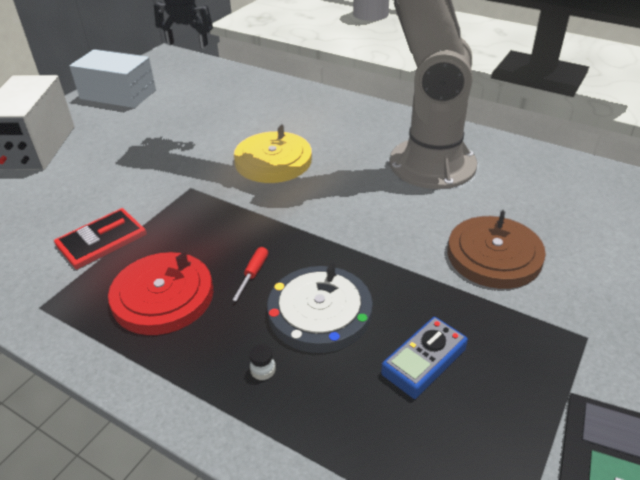

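Top view: the grey-lidded tray is centred near px (294,192), with green at (253,194) on the +y side and the tab near (300,215) on the robot side. The red, brown and yellow trays are look-alikes. Next I'll measure the tray precisely.

```bash
cat >> h.py <<'E'
from scipy.optimize import least_squares
ORD=["green","blue","white","red","yellow"]
def spots(c,near,rad):
    hsv=cv2.cvtColor(c["frame"],cv2.COLOR_RGB2HSV).astype(int);H,S,V=hsv[...,0],hsv[...,1],hsv[...,2]
    yy,xx=np.mgrid[:480,:640]; m=np.hypot(xx-near[0],yy-near[1])<rad
    rng={"green":(45,80),"blue":(105,125),"yellow":(20,35)}
    out={}
    for k in("green","blue","yellow","red"):
        hm=((H<8)|(H>172)) if k=="red" else (H>rng[k][0])&(H<rng[k][1])
        w=(m&hm&(S>130)&(V>70)).astype(np.uint8)
        n,l,st,ce=cv2.connectedComponentsWithStats(w)
        if n>1:
            i=1+np.argmax(st[1:,4]); out[k]=(ce[i],st[i,4])
    return out
E
python3 - <<'E'
from h import *
for n,near,rad in(("top",(294,192),52),("scene",(320,308),55)):
    c=cams.camera(n);s=spots(c,near,rad)
    P={k:onplane(c,v[0],28)[:2] for k,v in s.items()}
    print(n,{k:(v.round(1).tolist(),int(s[k][1])) for k,v in P.items()})
    ang={"green":90,"blue":45,"red":-45,"yellow":-90}
    f=lambda q:np.concatenate([q[:2]+89*np.array([np.cos(q[2]+np.radians(ang[k])),np.sin(q[2]+np.radians(ang[k]))])-P[k] for k in P])
    r=least_squares(f,[577,12,0]);print(r.x[:2].round(1),np.degrees(r.x[2]).round(2),np.abs(r.fun).max().round(2))
    x,y=map(int,near);a=cv2.resize(c["frame"][y-60:y+60,x-60:x+60,::-1],(480,480),interpolation=cv2.INTER_CUBIC)
    for th in(180,190,200):
        R=np.radians(th)
        for rr,z in((62,67.5),(81,33.5)):
            q=(proj(c,[r.x[0]+rr*np.cos(R),r.x[1]+rr*np.sin(R),z])-[x-60,y-60])*4
            cv2.circle(a,tuple(int(v) for v in q),2,(255,0,255) if z>40 else (255,255,0),-1)
    globals()[n]=a
cv2.imwrite("pics/crop1.png",np.hstack([top,scene])[:, :][:600,:])
cv2.imwrite("pics/crop1.png",cv2.resize(np.hstack([top,scene]),(800,400)))
E
```

```text
top {'green': ([575.8, 100.6], 56), 'blue': ([640.9, 78.5], 64), 'yellow': ([585.6, -77.7], 64), 'red': ([647.9, -48.7], 62)}
[581.1  11.5] 3.15 0.76
scene {'green': ([577.2, 101.3], 55), 'blue': ([641.5, 78.8], 74), 'yellow': ([587.0, -77.2], 55), 'red': ([648.8, -46.9], 67)}
[582.2  12.2] 3.25 0.54
```

View pics/crop1.png

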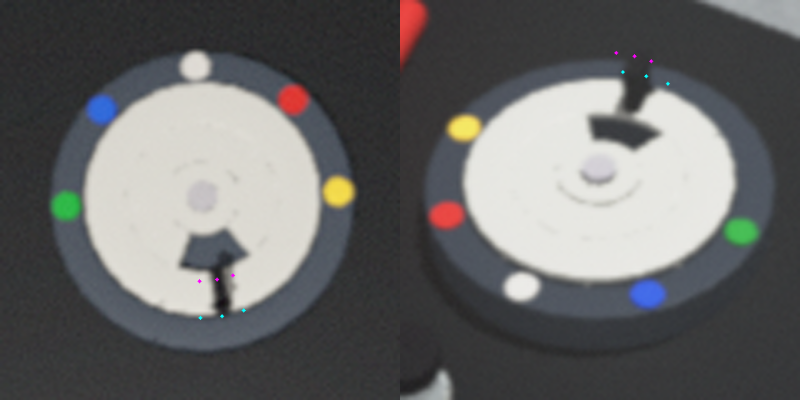

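Pictures viewed: 3. Both cameras agree on the tray centre, (581.6, 11.9), and yaw, 3.2°. Green's direction is therefore about 93.2°. The tab and pointer lie at about 190°, so the lid must turn about 97° clockwise. I'll approach the -y side of the tab with closed fingers.

```bash
python3 -m pendant '[0.03,-0.03,0,0,0,0,1, 0.06,-0.06,0,0,0,0,1, 0.09,-0.088,0,0,0,0,1, 0.12,-0.117,0,0,0,0,1, 0.15,-0.146,0,0,0,0,1, 0.18,-0.175,0,0,0,0,1, 0.21,-0.204,0,0,0,0.03,1, 0.24,-0.234,0,0,0,0.07,1, 0.27,-0.263,0,0,0,0.07,1, 0.3,-0.292,0,0,0,0.07,1, 0.33,-0.321,0,0,0,0.07,1, 0.36,-0.35,0,0,0,0.07,1, 0.39,-0.38,0,0,0,0.07,1, 0.42,-0.409,0,0,0,0.07,1, 0.45,-0.438,0,0,0,0.07,1, 0.48,-0.467,0.02,0,0,0.07,1, 0.502,-0.488,0.05,0,0,0.07,1, 0.502,-0.488,0.08,0,0,0.07,1, 0.502,-0.488,0.091,0,0,0.07,1, 0.502,-0.488,0.091,0,0,0.07,1]'
python3 - <<'E'
from h import *
s=ctrl.get_state();print(s["clock"],s["ee_pos"].round(1),np.round(s["orientation"],3).tolist(),s["contact_force"].round(1),s["grip_width"])
a=[cams.camera(n)["frame"] for n in("scene","wrist")]
cv2.imwrite("pics/hov.png",cv2.resize(np.hstack([a[0][150:390,160:480],a[1][::2,::2]]),(800,300))[:,:,::-1])
E
```

```text
clock: 3.4
ee_pos: [524.8, -34.7, 128.8]
orientation: [[0.984, 0.176, -0.004], [0.176, -0.984, -0.0], [-0.004, -0.0, -1.0]]
contact_force: [0.4, -0.7, 0.4]
grip_width: -0.2
3.4 [524.8 -34.7 128.8] [[0.984, 0.176, -0.004], [0.176, -0.984, -0.0], [-0.004, -0.0, -1.0]] [ 0.4 -0.7  0.4] -0.16027083021266247
```

View pics/hov.png

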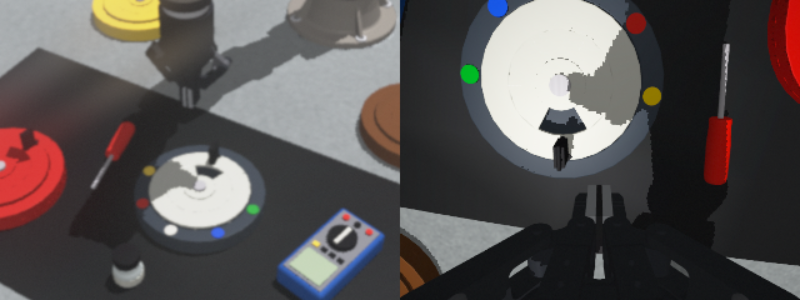

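The hover view shows the closed fingers beside the tab on its -y side, with the tab at wrist crop (561,150) and the fingers at (600,200). Now I'll descend.

```bash
python3 -m pendant '[0,0,0.02,0,0,0,1, 0,0,0.04,0,0,0,1, 0,0,0.055,0,0,0,1, 0,0,0.065,0,0,0,1, 0,0,0.065,0,0,0,1]'
cat > plan.py <<'E'
# tool poses for lid pointer direction phi, gap g from tab centre to tool axis; printed as shift/turn from current pose
from h import *
import sys
def plan(phis,gaps,C=(581.6,11.9),r=62,z=None):
    s=ctrl.get_state();p=np.array(s["ee_pos"]);R=np.array(s["orientation"]);yaw=np.degrees(np.arctan2(R[1,0],R[0,0]))
    print("state",s["clock"],p.round(1),round(yaw,1),np.round(s["contact_force"],1))
    for ph,g in zip(phis,gaps):
        a=np.radians(ph);u=np.array([np.cos(a),np.sin(a)]);t=np.array([-u[1],u[0]])
        X=np.r_[np.array(C)+r*u+g*t,z or p[2]]
        d=R.T@(X-p)/1000
        turn=-np.radians((ph-180)-yaw)   # tool x yaw = phi-180
        print(ph,g,d.round(3).tolist(),round(turn,2))
E
python3 - <<'E'
from plan import plan
plan([190,190,185,180,175,170,165,160,155,150,145,140],[30,22]+[19.5]*10,z=64)
E
```

```text
clock: 4.0
ee_pos: [526.9, -35.7, 66.4]
orientation: [[0.985, 0.174, 0.001], [0.174, -0.985, -0.001], [0.001, 0.001, -1.0]]
contact_force: [-0.5, 0.1, -0.8]
grip_width: -0.0
state 4.0 [526.9 -35.7  66.4] 10.0 [-0.5  0.1 -0.8]
190 30 [0.0, -0.007, 0.002] 0.0
190 22 [0.0, -0.015, 0.002] 0.0
185 19.5 [-0.001, -0.023, 0.002] 0.09
180 19.5 [-0.002, -0.029, 0.002] 0.17
175 19.5 [-0.003, -0.035, 0.002] 0.26
170 19.5 [-0.003, -0.04, 0.002] 0.35
165 19.5 [-0.002, -0.046, 0.002] 0.44
160 19.5 [-0.001, -0.052, 0.002] 0.52
155 19.5 [0.0, -0.057, 0.002] 0.61
150 19.5 [0.002, -0.062, 0.002] 0.7
145 19.5 [0.004, -0.067, 0.002] 0.79
140 19.5 [0.007, -0.072, 0.002] 0.87
```

```bash
python3 -m pendant '[0,-0.007,0.002,0,0,0,1, 0,-0.015,0.002,0,0,0,1, -0.001,-0.023,0.002,0,0,0.09,1, -0.002,-0.029,0.002,0,0,0.17,1, -0.003,-0.035,0.002,0,0,0.26,1, -0.003,-0.04,0.002,0,0,0.35,1, -0.002,-0.046,0.002,0,0,0.44,1, -0.001,-0.052,0.002,0,0,0.52,1, 0,-0.057,0.002,0,0,0.61,1, 0.002,-0.062,0.002,0,0,0.7,1, 0.004,-0.067,0.002,0,0,0.79,1, 0.007,-0.072,0.002,0,0,0.87,1, 0.007,-0.072,0.002,0,0,0.87,1]'
python3 - <<'E'
from h import *
from plan import plan
plan([135,130,125,120,115,110,105,102],[19.5]*8,z=64)
a=[cams.camera(n)["frame"] for n in("scene","wrist")]
cv2.imwrite("pics/push1.png",cv2.resize(np.hstack([a[0][150:390,160:480],a[1][::2,::2]]),(800,300))[:,:,::-1])
E
```

```text
clock: 5.3
ee_pos: [522.0, 38.4, 65.2]
orientation: [[0.77, -0.638, 0.003], [-0.638, -0.77, -0.0], [0.002, -0.002, -1.0]]
contact_force: [-0.8, 0.4, -0.4]
grip_width: -0.1
state 5.3 [522.   38.4  65.2] -39.7 [-0.8  0.4 -0.4]
135 19.5 [-0.001, -0.004, 0.001] 0.09
130 19.5 [-0.002, -0.01, 0.001] 0.18
125 19.5 [-0.002, -0.015, 0.001] 0.27
120 19.5 [-0.002, -0.021, 0.001] 0.35
115 19.5 [-0.002, -0.027, 0.001] 0.44
110 19.5 [-0.001, -0.032, 0.001] 0.53
105 19.5 [0.001, -0.038, 0.001] 0.62
102 19.5 [0.002, -0.041, 0.001] 0.67
```

View pics/push1.png

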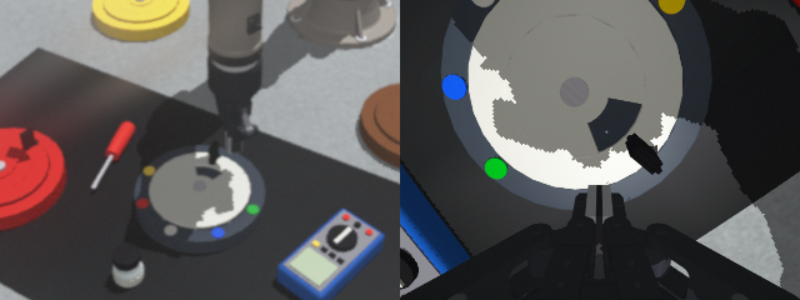

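The push missed. The tab is still at about 190°, seen at crop (645,155), and the fingers are past it. I'll check where the tips really are against the reported pose.

Run:
```python
from h import *
s=ctrl.get_state();p=s["ee_pos"];R=np.array(s["orientation"])
out=[]
for n,(x0,y0,w,h) in(("scene",(260,200,120,120)),("top",(234,132,120,120))):
    c=cams.camera(n);a=cv2.resize(c["frame"][y0:y0+h,x0:x0+w,::-1],(400,400),interpolation=cv2.INTER_CUBIC)
    for X,col in((p,(0,255,255)),(p+R[:,2]*19,(255,0,255)),([520.5,1.1,67.5],(0,255,0)),([581.6,11.9,33.5],(255,0,0))):
        q=proj(c,X);print(n,np.round(X),q.round(1));q=(q-[x0,y0])*400/w
        cv2.circle(a,tuple(int(v) for v in q),3,col,-1)
    out.append(a)
cv2.imwrite("pics/chk.png",np.hstack(out))
c=cams.camera("wrist");T=np.array(c["T_tool_cam"]);print(T.round(3).tolist())
c=dict(c);c["R"]=T[:3,:3].T;c["t"]=-T[:3,:3].T@T[:3,3]
def tw(X): return R.T@(np.array(X)-p)
for nm,X in(("tip",p+R[:,2]*19),("tab",[520.5,1.1,67.5]),("centre",[581.6,11.9,33.5]),("green",[576.5,100.9,28])): print(nm,proj(c,tw(X)).round(1))
```

```text
scene [522.  37.  65.] [346.3 272.3]
scene [522.  37.  46.] [346.2 279.4]
scene [520.   1.  68.] [330.3 264.5]
scene [582.  12.  34.] [319.1 298.8]
top [522.  37.  65.] [281.8 215.5]
top [522.  37.  46.] [282.2 216.8]
top [520.   1.  68.] [298.8 215.8]
top [582.  12.  34.] [294.1 190.3]
[[0.001, -0.952, -0.305, 77.923], [1.0, 0.0, 0.002, 0.007], [-0.001, -0.305, 0.952, -153.204], [0.0, 0.0, 0.0, 1.0]]
tip [317.1 283.9]
tab [389.5 254.8]
centre [274.1 142.6]
green [149.2 265.9]
```

View pics/chk.png

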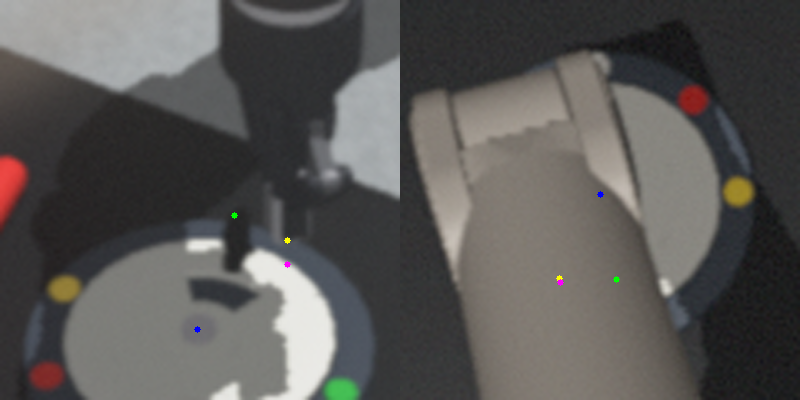

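Pictures viewed: 6. In both cameras the fingertips show about 10 px away from where a tip 19 mm ahead of the TCP should be. I'll triangulate the real tip.

Run:
```python
from h import *
s=ctrl.get_state();p=np.array(s["ee_pos"]);R=np.array(s["orientation"])
w=cams.camera("wrist");T=np.array(w["T_tool_cam"]);w["R"]=T[:3,:3].T;w["t"]=-T[:3,:3].T@T[:3,3]
sc=cams.camera("scene")
def draw(c,f,x0,y0,wd,ht):
    k=400/wd;a=cv2.resize(c["frame"][y0:y0+ht,x0:x0+wd,::-1],(400,int(ht*k)),interpolation=cv2.INTER_CUBIC)
    for z,col in((-10,(0,0,255)),(0,(0,255,255)),(10,(0,255,0)),(19,(255,0,255))):
        q=[(proj(c,f(np.array([x,y,z])))-[x0,y0])*k for x,y in((11,-14),(11,14))]
        for v in q: cv2.circle(a,tuple(int(e) for e in v),2,col,-1)
        print(z,[proj(c,f(np.array([x,y,z]))).round(0).tolist() for x,y in((11,-14),(11,14))])
    return cv2.convertScaleAbs(a,alpha=1.6,beta=20)
A=draw(w,lambda v:v,220,220,200,200);B=draw(sc,lambda v:p+R@v,310,220,80,80)
cv2.imwrite("pics/tip.png",np.hstack([A,B]))
```

```text
-10 [[280.0, 289.0], [354.0, 289.0]]
0 [[283.0, 278.0], [352.0, 278.0]]
10 [[284.0, 269.0], [350.0, 269.0]]
19 [[286.0, 261.0], [348.0, 261.0]]
-10 [[343.0, 275.0], [338.0, 265.0]]
0 [[343.0, 278.0], [338.0, 269.0]]
10 [[343.0, 282.0], [338.0, 273.0]]
19 [[343.0, 286.0], [338.0, 276.0]]
```

View pics/tip.png

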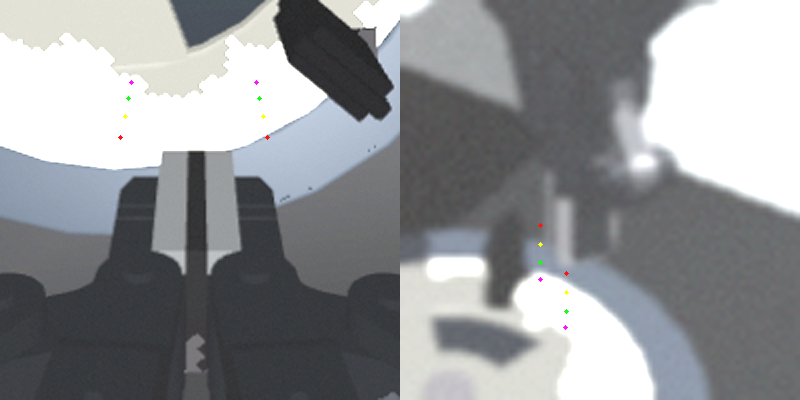

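Pictures viewed: 7. Both cameras put the shut fingertips about 15 mm behind the TCP rather than 19 mm ahead. They were therefore at z≈80 and passed over the 67.5 mm tab, which fits the missing contact force. I'll go back above the tab's start side and descend further, watching force and the tip in the cameras.

```bash
python3 -m pendant '[0,0,-0.02,0,0,0,1, 0.007,0.008,-0.02,0,0,-0.12,1, 0.015,0.016,-0.02,0,0,-0.25,1, 0.022,0.024,-0.02,0,0,-0.37,1, 0.03,0.032,-0.02,0,0,-0.5,1, 0.037,0.04,-0.02,0,0,-0.62,1, 0.045,0.048,-0.02,0,0,-0.75,1, 0.051,0.054,-0.02,0,0,-0.87,1, 0.051,0.054,-0.01,0,0,-0.87,1, 0.051,0.054,0.005,0,0,-0.87,1, 0.051,0.054,0.015,0,0,-0.87,1, 0.051,0.054,0.02,0,0,-0.87,1, 0.051,0.054,0.02,0,0,-0.87,1]'
python3 - <<'E'
from h import *
s=ctrl.get_state();p=np.array(s["ee_pos"]);R=np.array(s["orientation"])
print(p.round(1),s["contact_force"].round(1),s["grip_width"])
w=cams.camera("wrist");T=np.array(w["T_tool_cam"]);w["R"]=T[:3,:3].T;w["t"]=-T[:3,:3].T@T[:3,3]
sc=cams.camera("scene")
def draw(c,f,x0,y0,wd,ht):
    k=400/wd;a=cv2.resize(c["frame"][y0:y0+ht,x0:x0+wd,::-1],(400,int(ht*k)),interpolation=cv2.INTER_CUBIC)
    for z,col in((-16,(0,0,255)),(0,(0,255,255)),(19,(255,0,255))):
        for x,y in((11,-7),(11,7)):
            v=(proj(c,f(np.array([x,y,z])))-[x0,y0])*k
            cv2.circle(a,tuple(int(e) for e in v),2,col,-1)
    return a
cv2.imwrite("pics/tip2.png",np.hstack([draw(w,lambda v:v,160,80,320,320),draw(sc,lambda v:p+R@v,270,220,100,100)]))
E
```

```text
clock: 6.95
ee_pos: [525.1, -37.6, 43.5]
orientation: [[0.985, 0.174, -0.001], [0.174, -0.985, -0.001], [-0.001, 0.001, -1.0]]
contact_force: [-0.7, 0.7, 0.5]
grip_width: 0.2
[525.1 -37.6  43.5] [-0.7  0.7  0.5] 0.16415466650610117
```

View pics/tip2.png

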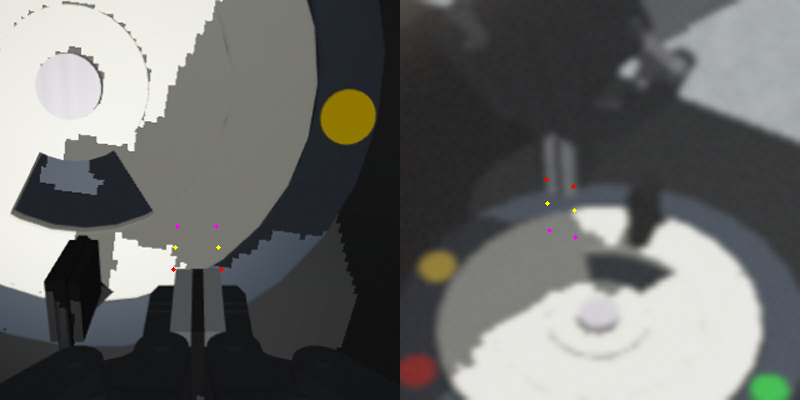

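Pictures viewed: 8. The wrist view matches a tip 16 mm behind the TCP and the scene view about 8–12 mm, so the tip is now at z≈52–60, beside the tab with no contact. I'll go another 12 mm down.

```bash
python3 -m pendant '[0.001,0,0.005,0,0,0,1, 0.001,0,0.009,0,0,0,1, 0.001,0,0.012,0,0,0,1, 0.001,0,0.012,0,0,0,1]'
python3 - <<'E'
from plan import plan
plan([190,190,185,180,175,170,165,160,155,150,145,140,135,130],[30,22]+[19.5]*12,z=31.5)
E
```

```text
clock: 7.45
ee_pos: [526.7, -37.6, 32.1]
orientation: [[0.985, 0.174, 0.001], [0.174, -0.985, -0.001], [0.0, 0.001, -1.0]]
contact_force: [-0.1, -0.7, -0.1]
grip_width: -0.1
state 7.45 [526.7 -37.6  32.1] 10.0 [-0.1 -0.7 -0.1]
190 30 [0.001, -0.009, 0.001] 0.0
190 22 [0.001, -0.017, 0.001] 0.0
185 19.5 [-0.001, -0.025, 0.001] 0.09
180 19.5 [-0.002, -0.031, 0.001] 0.17
175 19.5 [-0.002, -0.036, 0.001] 0.26
170 19.5 [-0.002, -0.042, 0.001] 0.35
165 19.5 [-0.002, -0.048, 0.001] 0.44
160 19.5 [-0.001, -0.053, 0.001] 0.52
155 19.5 [0.001, -0.059, 0.0] 0.61
150 19.5 [0.003, -0.064, 0.0] 0.7
145 19.5 [0.005, -0.069, 0.0] 0.79
140 19.5 [0.008, -0.074, 0.0] 0.87
135 19.5 [0.011, -0.079, 0.0] 0.96
130 19.5 [0.015, -0.083, 0.0] 1.05
```

```bash
python3 -m pendant '[0.001,-0.009,0,0,0,0,1, 0.001,-0.017,0,0,0,0,1, -0.001,-0.025,0,0,0,0.09,1, -0.002,-0.031,0,0,0,0.17,1, -0.002,-0.036,0,0,0,0.26,1, -0.002,-0.042,0,0,0,0.35,1, -0.002,-0.048,0,0,0,0.44,1, -0.001,-0.053,0,0,0,0.52,1, 0.001,-0.059,0,0,0,0.61,1, 0.003,-0.064,0,0,0,0.7,1, 0.003,-0.064,0,0,0,0.7,1]'
python3 - <<'E'
from h import *
from plan import plan
plan([145,140,135,130,125,120,115,110,105,102],[19.5]*10,z=31.5)
a=[cams.camera(n)["frame"] for n in("scene","wrist")]
cv2.imwrite("pics/push2.png",cv2.resize(np.hstack([a[0][150:390,160:480],a[1][::2,::2]]),(800,300))[:,:,::-1])
E
```

```text
clock: 8.55
ee_pos: [518.5, 27.2, 32.2]
orientation: [[0.866, -0.5, 0.001], [-0.5, -0.866, -0.001], [0.001, 0.0, -1.0]]
contact_force: [-0.2, -0.9, 0.4]
grip_width: 0.1
state 8.55 [518.5  27.2  32.2] -30.0 [-0.2 -0.9  0.4]
145 19.5 [-0.001, -0.004, 0.001] 0.09
140 19.5 [-0.002, -0.01, 0.001] 0.18
135 19.5 [-0.003, -0.015, 0.001] 0.26
130 19.5 [-0.003, -0.021, 0.001] 0.35
125 19.5 [-0.002, -0.027, 0.001] 0.44
120 19.5 [-0.001, -0.032, 0.001] 0.52
115 19.5 [0.0, -0.038, 0.001] 0.61
110 19.5 [0.002, -0.043, 0.001] 0.7
105 19.5 [0.005, -0.048, 0.001] 0.79
102 19.5 [0.006, -0.051, 0.001] 0.84
```

View pics/push2.png

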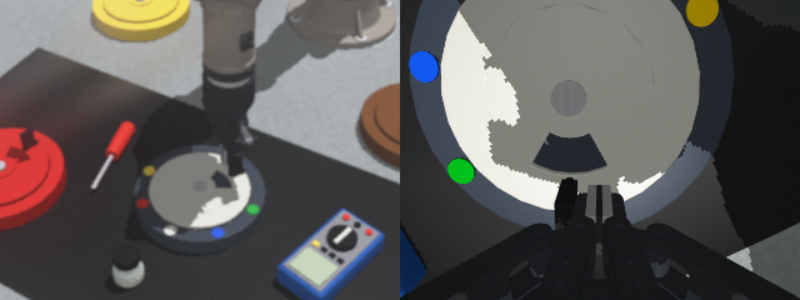

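Pictures viewed: 9. The tab is now in contact, at crop (567,195) left of the fingers, and the lid is turning. I'll continue to about 104°.

```bash
python3 -m pendant '[-0.001,-0.004,0,0,0,0.09,1, -0.002,-0.01,0,0,0,0.18,1, -0.003,-0.015,0,0,0,0.26,1, -0.003,-0.021,0,0,0,0.35,1, -0.002,-0.027,0,0,0,0.44,1, -0.001,-0.032,0,0,0,0.52,1, 0,-0.038,0,0,0,0.61,1, 0.002,-0.043,0,0,0,0.7,1, 0.005,-0.048,0,0,0,0.79,1, 0.005,-0.048,0,0,0,0.79,1]'
cat > meas.py <<'E'
from h import *
def meas(C=(581.6,11.9),save=None):
    s=ctrl.get_state();p=np.array(s["ee_pos"]);R=np.array(s["orientation"])
    w=cams.camera("wrist");T=np.array(w["T_tool_cam"]);A=T[:3,:3].T@R.T
    w["t"]=-T[:3,:3].T@T[:3,3]-A@p;w["R"]=A
    # rectify the lid plane: 1 px = 0.5 mm, world x up, y left, 220 mm square round C
    def rect(z):
        n=440;ii=np.mgrid[:n,:n].astype(float);X=C[0]+(220-ii[0])*.5;Y=C[1]+(220-ii[1])*.5
        P=np.stack([X,Y,np.full_like(X,z)],-1)@A.T+w["t"];u=P[...,:2]/P[...,2:];u=u*(1+w["k1"]*(u**2).sum(-1,keepdims=True))
        K=np.array(w["camera_matrix"]);m=(u*[K[0,0],K[1,1]]+K[:2,2]).astype(np.float32);m[P[...,2]<0]=-1
        return cv2.remap(w["frame"],m[...,0],m[...,1],cv2.INTER_LINEAR)
    lid=rect(33.5);rim=rect(28)
    if save: cv2.imwrite(save,np.hstack([lid,rim])[:,:,::-1])
    return lid,rim,w
E
python3 - <<'E'
from meas import *
from plan import plan
plan([104,102,100,98,96,94],[19.5]*6,z=31.5)
lid,rim,w=meas()
hsv=cv2.cvtColor(rim,cv2.COLOR_RGB2HSV).astype(int)
m=((hsv[...,0]>45)&(hsv[...,0]<80)&(hsv[...,1]>130)&(hsv[...,2]>60))
n,l,st,ce=cv2.connectedComponentsWithStats(m.astype(np.uint8))
for i in range(1,n):
    if st[i,4]>80: print("green",ce[i].round(1),st[i,4])
print("target dir green from C:",93.2)
cv2.imwrite("pics/m1.png",np.hstack([lid[:, :400],rim[:, :400]])[:,:,::-1])
E
```

```text
clock: 9.65
ee_pos: [546.6, 66.8, 31.9]
orientation: [[0.259, -0.966, 0.001], [-0.966, -0.259, -0.003], [0.003, 0.0, -1.0]]
contact_force: [0.1, 0.1, -0.3]
grip_width: 0.0
state 9.65 [546.6  66.8  31.9] -75.0 [ 0.1  0.1 -0.3]
104 19.5 [-0.0, -0.001, 0.0] 0.02
102 19.5 [-0.001, -0.003, 0.0] 0.05
100 19.5 [-0.001, -0.006, 0.0] 0.09
98 19.5 [-0.002, -0.008, 0.0] 0.12
96 19.5 [-0.002, -0.01, 0.0] 0.16
94 19.5 [-0.003, -0.012, 0.0] 0.19
green [ 44.1 231.8] 726
target dir green from C: 93.2
```

View pics/m1.png

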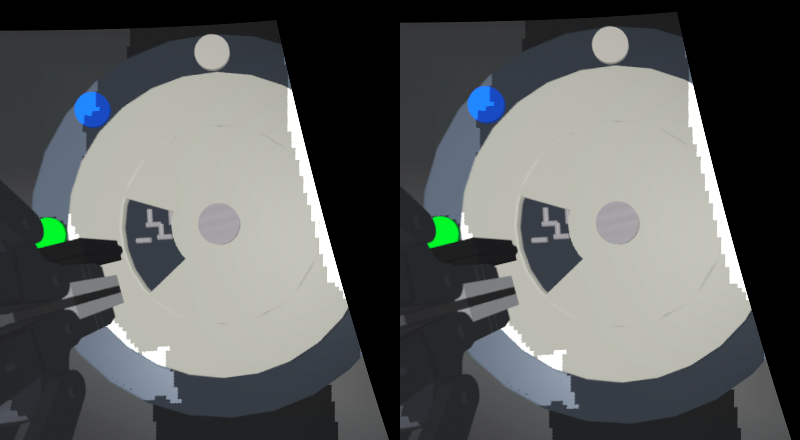

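Pictures viewed: 10. In the rectified wrist view, the window corners at (127,199) and (151,292) about the knob (219,224) give a lid direction of about 105°. Blue and white confirm green at about 93°. I'll push the last 11° slowly, then measure.

```bash
python3 -m pendant '[0,-0.001,0,0,0,0.02,1, -0.001,-0.003,0,0,0,0.05,1, -0.001,-0.006,0,0,0,0.09,1, -0.002,-0.008,0,0,0,0.12,1, -0.002,-0.01,0,0,0,0.16,1, -0.003,-0.012,0,0,0,0.19,1, -0.003,-0.012,0,0,0,0.19,1]'
cat >> meas.py <<'E'
def blob(img,lo,hi):
    m=cv2.inRange(cv2.cvtColor(img,cv2.COLOR_RGB2HSV),lo,hi)
    n,l,st,ce=cv2.connectedComponentsWithStats(m)
    i=1+np.argmax(st[1:,4]);return ce[i],st[i,4]
def angles(lid,rim):
    g=cv2.cvtColor(lid,cv2.COLOR_RGB2GRAY);yy,xx=np.mgrid[:440,:440];C=np.array([219.,224.])
    r=np.hypot(xx-C[0],yy-C[1]);th=np.degrees(np.arctan2(C[0]-xx,C[1]-yy))
    for a,b in((55,65),(65,75),(75,85)):   # window: dark between these radii; edges in angle
        h=[(t,np.median(g[(r>a)&(r<b)&(abs(th-t)<.5)])) for t in np.arange(40,160,.5)]
        d=np.array([t for t,v in h if v<100]);print("window",a,d.min() if len(d) else None,d.max() if len(d) else None,(d.min()+d.max())/2 if len(d) else None)
    for n,lo,hi,e in(("green",(45,130,60),(80,255,255),90),("blue",(100,130,60),(125,255,255),45)):
        c,s=blob(rim,lo,hi);print(n,c.round(1),s,"dir",np.degrees(np.arctan2(218-c[0],224-c[1])).round(1))
E
python3 - <<'E'
from meas import *
from plan import plan
plan([93.2],[19.5],z=31.5)
lid,rim,w=meas();angles(lid,rim)
E
```

```text
clock: 10.4
ee_pos: [556.4, 72.6, 31.0]
orientation: [[0.075, -0.997, -0.002], [-0.997, -0.075, -0.002], [0.001, 0.002, -1.0]]
contact_force: [-1.6, -0.2, -1.0]
grip_width: -0.2
state 10.4 [556.4  72.6  31. ] -85.7 [-1.6 -0.2 -1. ]
93.2 19.5 [0.0, -0.002, -0.001] 0.02
window 55 64.5 125.0 94.75
window 65 64.5 125.0 94.75
window 75 64.5 125.0 94.75Traceback (most recent call last):
  File "<stdin>", line 4, in <module>
  File "meas.py", line 26, in angles
    c,s=blob(rim,lo,hi);print(n,c.round(1),s,"dir",np.degrees(np.arctan2(218-c[0],224-c[1])).round(1))
        ~~~~^^^^^^^^^^^
  File "meas.py", line 18, in blob
    i=1+np.argmax(st[1:,4]);return ce[i],st[i,4]
        ~~~~~~~~~^^^^^^^^^^
    return _wrapfunc(a, 'argmax', axis=axis, out=out, **kwds)
    return bound(*args, **kwds)
ValueError: attempt to get argmax of an empty sequence
```

```bash
python3 -m pendant '[0,-0.001,-0.001,0,0,0.01,1, 0,-0.002,-0.001,0,0,0.02,1, 0,-0.002,-0.001,0,0,0.02,1, 0,0.005,-0.001,0,0,0.02,1, 0,0.015,-0.001,0,0,0.02,1, 0,0.025,-0.001,0,0,0.02,1, 0,0.025,-0.03,0,0,0.02,1, 0,0.025,-0.06,0,0,0.02,1, 0,0.04,-0.1,0,0,0.02,1, -0.03,0.055,-0.14,0,0,0.02,1, -0.06,0.055,-0.17,0,0,0.02,1, -0.06,0.055,-0.17,0,0,0.02,1]'
python3 - <<'E'
from meas import *
lid,rim,w=meas(save=None);cv2.imwrite("pics/m2.png",np.hstack([lid[:,:400],rim[:,:400]])[:,:,::-1]);angles(lid,rim)
E
```

```text
clock: 11.65
ee_pos: [498.2, 135.8, 204.4]
orientation: [[0.065, -0.998, 0.005], [-0.998, -0.065, 0.002], [-0.001, -0.005, -1.0]]
contact_force: [0.9, 0.4, -0.5]
grip_width: 0.0
window 55 70.0 123.0 96.5
window 65 63.0 123.0 93.0
window 75 63.0 122.5 92.75
green [ 42.4 233.4] 1100 dir 93.1
blue [ 87.8 104.4] 1163 dir 47.4
```

View pics/m2.png

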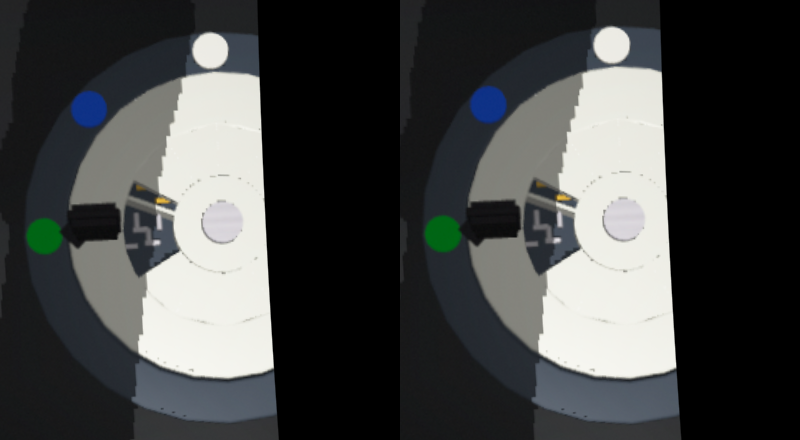

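Pictures viewed: 11. The black arrow tip at (61,232) points straight at the green spot's centre (43,234). Both lie at about 93.9° about the knob (222,221), and the window and green measure 93.0° and 93.1°. I'll do a last check that the neighbours haven't moved, then hand in.

Run:
```python
from h import *
from rig import finish_job
for n in("scene","top"):
    old=cv2.imread(f"pics/{n}0.png");c=cams.camera(n)
    for l in("meter","driver","flux"):
        d=models.cut_out(n,l)
        if d: print(n,l,round(d[0]["p"],2),np.round(d[0]["bbox"]),centroid(d[0]["region"]).round(1))
print(ctrl.get_state()["contact_force"].round(1))
finish_job()
```

```text
scene meter 0.75 [382. 315. 468. 400.] [423.6 357. ]
scene driver 0.73 [234. 250. 270. 298.] [253.1 266.1]
scene flux 0.71 [248. 341. 276. 380.] [261.5 361.9]
top meter 0.4 [262. 158. 330. 226.] [294.9 191.2]
top driver 0.95 [362. 162. 384. 228.] [374.7 208. ]
top flux 0.85 [292. 109. 313. 128.] [301.  116.7]
[-1.  -0.3 -0.3]
the job is handed in; nothing more can be done
```

The lid's pointer now points at the green spot, and I handed the job in at about 12 s with the gripper well clear of the tray. I pushed the tab with shut fingers about 97° clockwise and never pinched it.

**Missed first push:** The first sweep passed over the tab without touching it. The cameras put the shut fingertips about 8–16 mm behind the reported TCP, not 19 mm ahead as given. I went back, lowered the arm about 33 mm and pushed again.

**Pointer check:** The lid window's centre measured about 93.0° and the green spot 93.1°. One window reading, at the inner radius, disagreed at 96.5°; I discounted it because glare crosses that part of the picture. In the last wrist picture the arrow tip lies in line with the green spot's centre, within about 1°.

**Neighbours:** In the scene camera the meter, screwdriver and jar are within 0.3 px of where they started. In the top camera the jar also matches. The screwdriver's centre there read about 3 px off, though its outline agreed within 1 px. The top camera's meter result was wrong: it reported the lid instead.

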